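Comb between the reed plates

TASK

Stack the harmonica dry on the wooden jig: lay the black acrylic comb flat on the brass reed plate of the lower half that is fixed there, let go of it, then set the upper half (chrome cover with its brass reed plate underneath) on top of the comb, chrome side up. Line up the long edges and the ends of all three layers by eye; either end may point either way. Set each layer down gently rather than dropping it, and leave the brown wooden comb where it lies.

Things in the scene. Friction and masses are not known exactly. Their poses are not given: they have to be found in the camera images.
- seat (a point): Centre of the upper face of the brass reed plate of the lower harmonica half, fixed on a dark walnut jig block. The brass face is 28 (x) x 102 (y) mm, level, 28 mm above the worktop, with flat reeds on it. Its y axis runs along the length, z up. The jig block below is 60 (x) x 150 (y) mm and 16 mm high. The jig does not move during the work, but it stands in a different place and at a different yaw each time.
- black_comb_mid (a point): Centre (half-way up) of the black acrylic comb, a flat loose slab 28 (x) x 102 (y) x 8 (z) mm with ten chambers open on one long side, about 30 g, lying flat on the worktop. y runs along its length, z up. It can be gripped across its 28 mm width.
- top_half_mid (a point): Centre (half-way up) of the loose upper harmonica half: a 3 mm brass reed plate 28 (x) x 102 (y) mm with a chrome cover on top of it, 12 mm high in all, about 70 g, lying brass side down on the worktop. y runs along its length, z up. The lower 9 mm have flat upright sides 28 mm apart; above that the cover narrows to 21 mm.
- wood_comb_mid (a point): Centre (half-way up) of a brown wooden comb of the same size and shape as the black one, 28 (x) x 102 (y) x 8 (z) mm, loose on the worktop: not to be used. y runs along its length, z up.
Things that resemble listed ones, but are neither listed nor needed, are in the scene too. There is more than one size of the part that bears top_half_mid; the job needs the smallest.

How it is judged:
By the outcome, as a careful person would: the job done as asked, in the order asked, and still so for the second after the job is handed in, with the robot touching nothing.
It also fails if it takes over 56 s, if anything falls off the work surface, if the arm or the gripper's body presses on something with over 40 N, if the wrist force passes 120 N, or if a joint passes its speed limit or range.

ROBOT

A 6-joint arm with a two-finger parallel gripper is mounted at the origin on the work surface. World frame = base frame: x ahead of the robot, y to its left, z up, the work surface at z = 0. Lengths are in m, angles in rad, forces in N, time in s.
With the tool pointing down it reaches from about 0.425 to 0.95 m from the base axis. Payload 3.5 kg.
Tool frame: the origin (TCP) lies midway between the tips of the shut fingers; the grasp point (between the pads) lies 19 mm behind it (ctrl.pinch_z is the distance from the TCP to the grasp point, in m); z points along the fingers, y is the line along which they close (so a half turn about z gives the same grasp; the last joint's range is limited). The gripper opens to 85 mm and grips with 20 to 120 N. Pads are 22 mm wide; open, the fingers measure 114 mm over their backs; the gripper's body (76 mm by 85 mm) begins 54 mm behind the grasp point. The pads swing forward as they close: fully open they stand 13 mm farther back than shut.
Start: joints at [-1.38, 0.286, 1.577, -0, 1.279, -0.15], TCP at [0.226, -0.636, 0.231] pointing down, gripper open.
Joint ranges: [-2.77, 2.77], [-0.9, 2.22], [0.21, 2.48], [-1.53, 4.67], [0.24, 2.81], [-2.84, 2.84]. Speed limits (rad/s): [2.79, 2.79, 3.14, 3.14, 3.14, 3.14].

INTERFACE

Orientations are given as a unit quaternion [x, y, z, w].
In Python, from plant import get_state, viewer, sign_off, ctrl gives the robot as it stands. The module is installed in compiled form; this text tells all that it offers.
- The arm moves only by the shell command python3 -m handwheel 'ROWS' [FORCE]. ROWS is JSON, a list that holds one entry, the list of rows, each a list of 5 numbers: the finger opening in m, from 0 to 0.0854, then the shift along the tool's x, y, z in m, then the turn about the tool's z in degrees. In form: [[[claw, x, y, z, spin], ...]]. A call has 1 to 12 rows; each row shifts and turns the commanded pose from where the row before left it, along the tool's axes as they then stand; what a row does not reach is not made up. A row lasts 1/12 s, in which the tool goes at most 41.7 mm and 7.16 degrees, less where a joint would pass 70% of its speed; a pose out of reach is approached as far as the arm can. A call is refused whole if a number of a shift passes 0.0417 or a number of a turn 7.16, either way. A call with a gripper value outside its range is refused whole. The fingers move at their own pace and stop on an object; FORCE is the grip in N (left out, the last holds). Time passes only in rows, so rows that do not move let the fingers close. It gives the time, the measured TCP pose, the force, the opening and the grip force at its end, in the units of the state.
- get_state(): the state, without advancing time (a new reading comes with each control period).
- viewer.read_camera(name): name is "scene" or "top"; returns the picture (384x512x3 uint8, blue, green, red); there is no depth.
- viewer.camera_params(name): a dict with "fov_y" (degrees; the focal length in pixels is half the picture's height over the tangent of half this angle, whatever the lens; pixels are square), "cx", "cy" (the principal point, pixels), "xyz" and "attitude" of the camera in the world. Camera axes: x right, y up, looking along -z (the intrinsics and any distortion apply to the point x, -y, -z); pixel columns grow to the right and rows downward; lengths in m; the calibration is good to about 2 mm. A picture is of the moment at which its call begins. camera_params takes no time and is no camera call.
- sign_off(): hands the job in; it is judged then, once.
Trained networks look in the newest picture that a camera, given by its name, has taken for a name from the list of things; names that differ only in an ending like _2 or _b are one class to them, and where a whole thing is asked for, a point or a joint stands for the part that bears it (a point fixed in the world has none). Each returns a list of dicts, best first, with "confidence" (0 to 1); they miss things now and then, are a little off and sometimes report something else, mostly with a low value. They report only what shows in the picture. A call takes as long as a camera call. They do not tell look-alikes from the thing itself.
- viewer.look_for(camera, name): "extent" ([left, top, width, height] as shares, 0 to 1, of the picture: columns of its width, rows of its height, round what is visible of it).
- viewer.outline_of(camera, name): "mask" (384x512 bool, what is visible of it) and "extent" ([left, top, width, height] as shares, 0 to 1, of the picture: columns of its width, rows of its height, round what is visible of it).
- viewer.pinpoint(camera, name): "xy" ([column, row] as shares, 0 to 1, of the picture: columns of its width, rows of its height: a listed point, or the origin of a listed thing).
The state is a dict: "time": time; "qpos": joint angles; "dq": joint speeds; "joint_efforts": joint torques, N m; "eef_pos": TCP position; "tcp_rot": TCP orientation; "contact_force": force on the tool from outside, world axes, zero at the start; "wrist_torque": the same for the moment, N m; "opening": opening from 0.0 (shut) to 1.0 (fully open); "finger_force": force on a finger pad.
Only numpy, scipy, OpenCV 4.12 (cv2) and the standard library are available. Lean on these libraries where they do the work, as an engineer would, in place of code of your own. Each camera call takes 0.05 s, during which the arm holds its last target. There are 200 camera calls.

## Working session

There is one attempt and no reset: what is moved stays moved. The work goes in short steps, Python scripts to look and compute and a shell command to move; the robot and the scene stay as the last step left them, time stands still between calls to the robot, and variables do not carry over. Pictures are saved under pics/ and viewed, at most 10 in all, crops included, and the job is handed in when it is done.

```bash
mkdir -p pics
cat > h.py <<'E'
import numpy as np, cv2
from scipy.spatial.transform import Rotation as R
from plant import get_state, viewer, sign_off, ctrl
E
python3 - <<'E'
from h import *
for c in("scene","top"):
    im=viewer.read_camera(c); cv2.imwrite(f"pics/{c}0.png",cv2.resize(im,(800,600)))
    print(viewer.camera_params(c))
    for n in("seat","black_comb_mid","top_half_mid","wood_comb_mid"):
        print(c,n,[(round(d["confidence"],2),np.round(np.array(d["xy"])*[512,384],1).tolist()) for d in viewer.pinpoint(c,n)][:5])
print(get_state())
E
```

```text
{'fov_y': 47.33422141533335, 'cx': 261.79172435979575, 'cy': 186.8574056325008, 'xyz': array([1.04858013, 0.40813905, 0.77643392]), 'attitude': array([0.17375434, 0.35257241, 0.81922965, 0.41757024])}
scene seat [(0.97, [261.5, 244.1])]
scene black_comb_mid [(0.76, [144.0, 197.2]), (0.2, [203.4, 165.7])]
scene top_half_mid [(0.95, [263.5, 169.9]), (0.94, [207.5, 124.5]), (0.89, [202.8, 167.4])]
scene wood_comb_mid [(0.71, [367.8, 263.6])]
{'fov_y': 42.519871176489104, 'cx': 252.76702204524506, 'cy': 189.813882869512, 'xyz': array([ 0.37370552, -0.02202575,  1.4350325 ]), 'attitude': array([-0.02257898,  0.03313712,  0.7076454 , -0.70542902])}
top seat [(0.72, [225.3, 162.4])]
top black_comb_mid [(0.68, [332.9, 151.4]), (0.4, [226.0, 159.3])]
top top_half_mid [(0.94, [275.4, 235.8]), (0.81, [320.7, 207.4])]
top wood_comb_mid [(0.5, [148.3, 200.4])]
{'time': 0.5, 'qpos': array([-1.37998225e+00,  2.86362288e-01,  1.57672108e+00,  5.90879327e-05,
        1.27860657e+00, -1.49990257e-01]), 'dq': array([-7.16433866e-04,  4.42763496e-04, -2.06447834e-03, -8.13466611e-05,
       -1.46753929e-05, -1.54326082e-03]), 'joint_efforts': array([-5.83632900e-04, -4.05460095e+01, -2.92557102e+01, -1.34841439e-04,
        1.15636300e-03, -5.05967066e-06]), 'eef_pos': array([ 0.22565867, -0.63613834,  0.23127187]), 'tcp_rot': array([ 9.85518089e-01,  1.69570319e-01,  2.72926480e-05, -4.92090472e-05]), 'contact_force': array([ 0.55762044, -0.46753483,  0.35414563]), 'wrist_torque': array([-0.00788044, -0.02871187, -0.04252152]), 'finger_force': 0.0, 'opening': 0.9976373639156143}
```

View pics/scene0.png

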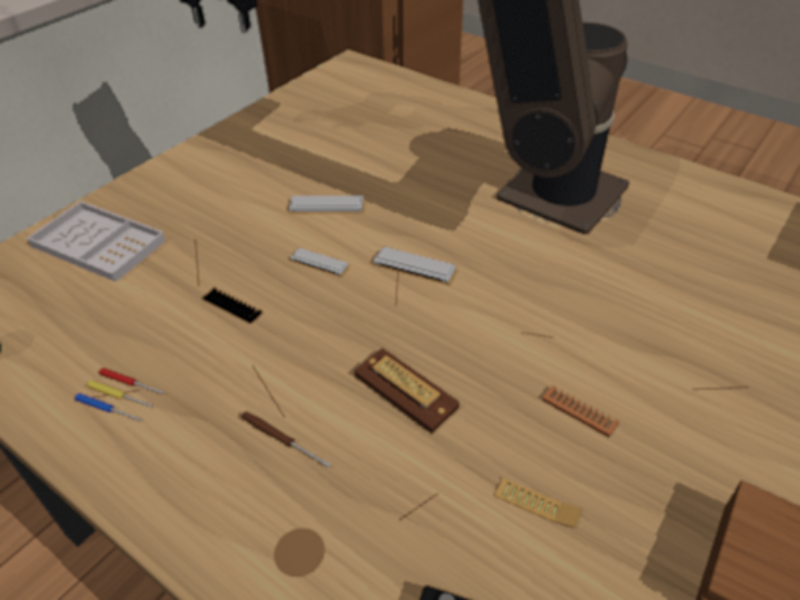

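View pics/top0.png

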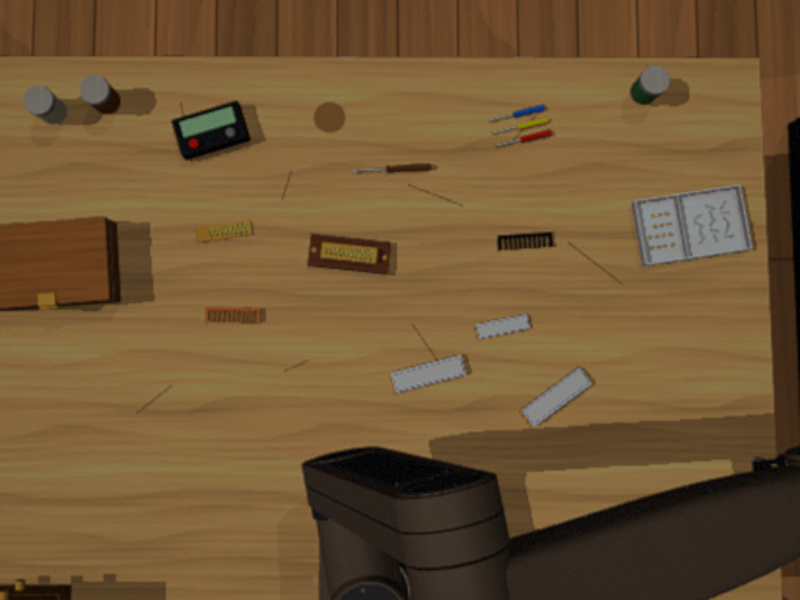

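Scene picture (800x600 px): three chrome halves at (326,204), (320,262), (415,264), which in the top view are (557,396), (503,326), (428,373). The one at scene (320,262) / top (503,326) looks the shortest, so it should be the one with the 102 mm length. The black comb is at scene (232,305), the jig at (405,388) and the wooden comb at (578,410). I'll measure these and confirm with a crop.

```bash
cat >> h.py <<'E'
from scipy.optimize import minimize
def cam(c):
    p=viewer.camera_params(c); f=192/np.tan(np.radians(p["fov_y"]/2))
    return f,p["cx"],p["cy"],np.array(p["xyz"]),R.from_quat(p["attitude"]).as_matrix()
def proj(c,P):
    f,cx,cy,t,M=cam(c); q=(np.atleast_2d(P)-t)@M
    return np.c_[cx-f*q[:,0]/q[:,2], cy+f*q[:,1]/q[:,2]]
def back(c,uv,z):
    f,cx,cy,t,M=cam(c); uv=np.atleast_2d(uv)
    d=np.c_[(uv[:,0]-cx)/f,-(uv[:,1]-cy)/f,-np.ones(len(uv))]@M.T
    return t+d*((z-t[2])/d[:,2])[:,None]
def rect(c,mask,z):
    k=max(cv2.findContours(mask.astype(np.uint8),0,2)[0],key=cv2.contourArea)[:,0]
    return cv2.minAreaRect((back(c,k,z)[:,:2]*1000).astype(np.float32))
def box(x,y,a,L,W,z0,z1):
    s=np.array([(i*W/2,j*L/2) for i in(-1,1) for j in(-1,1)])@np.array([[np.cos(a),np.sin(a)],[-np.sin(a),np.cos(a)]])+[x,y]
    return np.r_[np.c_[s,[z0]*4],np.c_[s,[z1]*4]]
def soft(c,P):
    h=cv2.convexHull((proj(c,P)+.5).astype(np.float32)*8)[:,0]-4
    m=np.zeros((384*8,512*8),np.uint8); cv2.fillConvexPoly(m,np.round(h*16).astype(np.int32),1,shift=4)
    return cv2.resize(m.astype(np.float32),(512,384),interpolation=cv2.INTER_AREA)
def fit(masks,g,L,W,z0,z1):
    "masks: {cam: bool mask}; yaw = direction of width (x) axis of the part"
    def cost(p):
        e=0
        for c,m in masks.items():
            e+=np.abs(soft(c,box(p[0]/1e3,p[1]/1e3,np.radians(p[2]),L,W,z0,z1))-m).sum()/m.sum()
        return e
    s=minimize(cost,g,method="Nelder-Mead",options=dict(initial_simplex=[g]+[np.add(g,d) for d in((5,0,0),(0,5,0),(0,0,6))],xatol=.1,fatol=1e-4,maxiter=90))
    return s.x,s.fun
E
python3 - <<'E'
from h import *
ims={c:viewer.read_camera(c) for c in("scene","top")}
for c in ims: cv2.imwrite(f"pics/raw_{c}.png",ims[c])
M={}
for c in("scene","top"):
    for n,z in(("black_comb_mid",.008),("top_half_mid",.006),("wood_comb_mid",.008),("seat",.028)):
        for i,d in enumerate(viewer.outline_of(c,n)):
            if d["confidence"]<.15: continue
            r=rect(c,d["mask"],z); M[f"{c}:{n}:{i}"]=d["mask"]
            e=np.array(d["extent"])*[512,384,512,384]
            print(c,n,i,round(d["confidence"],2),"px",np.round(e[:2]+e[2:]/2),"c",np.round(r[0]),"size",np.round(r[1]),round(r[2],1))
    
for c,uv in(("scene",[261.5,244.1]),("top",[225.3,162.4])): print("seat",c,back(c,uv,.028))
np.savez("m.npz",**M)
a=cv2.resize(ims["scene"][110:220,120:300],(792,484),interpolation=cv2.INTER_CUBIC)
cv2.imwrite("pics/crop1.png",a)
a=cv2.resize(ims["scene"][215:285,215:305],(450,350),interpolation=cv2.INTER_CUBIC)
b=cv2.resize(ims["top"][140:185,190:255],(350,242),interpolation=cv2.INTER_CUBIC)
o=np.zeros((350,800,3),np.uint8);o[:,:450]=a;o[:242,450:]=b
cv2.imwrite("pics/crop2.png",o)
E
```

```text
scene black_comb_mid 0 0.72 px [146. 194.] c [ 593. -290.] size [ 36. 114.] 3.5
scene top_half_mid 0 0.96 px [265. 170.] c [ 342. -109.] size [ 54. 144.] 13.9
scene top_half_mid 1 0.76 px [203. 168.] c [ 431. -246.] size [ 37. 105.] 11.4
scene top_half_mid 2 0.61 px [210. 129.] c [ 300. -348.] size [ 57. 139.] 38.3
scene wood_comb_mid 0 0.64 px [371. 265.] c [464. 252.] size [104.  32.] 78.8
scene seat 0 0.97 px [261. 249.] c [579.  46.] size [152.  67.] 83.1
top black_comb_mid 0 0.46 px [335. 151.] c [ 597. -286.] size [97. 24.] 89.9
top top_half_mid 0 0.88 px [321. 209.] c [ 432. -242.] size [ 27. 101.] 12.3
top top_half_mid 1 0.7 px [275. 238.] c [ 346. -103.] size [ 42. 142.] 15.9
top top_half_mid 2 0.56 px [355. 254.] c [ 302. -338.] size [ 40. 139.] 36.0
top wood_comb_mid 0 0.81 px [148. 201.] c [457. 258.] size [101.  25.] 88.1
top seat 0 0.91 px [225. 161.] c [564.  43.] size [149.  63.] 83.5
seat scene [[0.56703931 0.04557891 0.028     ]]
seat top [[0.56395009 0.0353046  0.028     ]]
```

View pics/crop1.png

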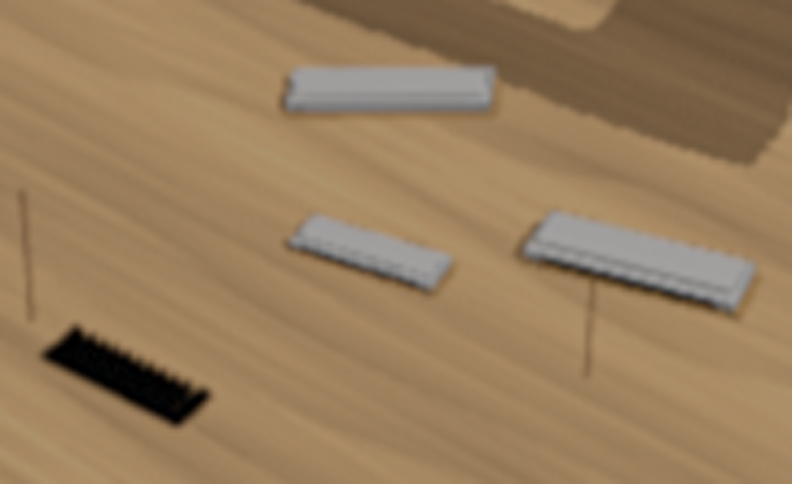

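View pics/crop2.png

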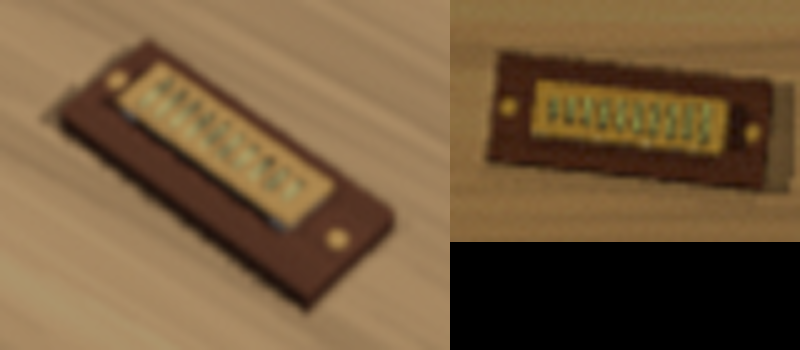

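The crop confirms it: at scene px (203,168) the chrome half measures about 101x27 mm, against 140 mm for the other two, so this is the one. Next I'll refine the poses with silhouette fits.

```bash
cat >> h.py <<'E'
def hullmask(m):
    k=max(cv2.findContours(m.astype(np.uint8),0,2)[0],key=cv2.contourArea)
    o=np.zeros(m.shape,np.uint8); cv2.fillConvexPoly(o,cv2.convexHull(k),1); return o>0
E
python3 - <<'E'
from h import *
D=np.load("m.npz"); im={c:cv2.imread(f"pics/raw_{c}.png") for c in("scene","top")}
def near(c,P,r):
    u=proj(c,P)[0]; m=np.zeros((384,512),np.uint8); cv2.circle(m,tuple(int(v) for v in u),r,1,-1); return m>0
T=dict(seat=((567,42,-7),.102,.028,.0275,.028),comb=((595,-288,3),.102,.028,0,.008),top=((432,-244,12),.102,.028,0,.009))
for n,(g,L,W,z0,z1) in T.items():
    mm={}
    for c in im:
        b=im[c].astype(float)
        if n=="seat":
            m=D[f"{c}:seat:0"]&(b[...,1]>(90 if c=="scene" else 62))&near(c,[.567,.042,.028],45 if c=="scene" else 28)
            m=cv2.morphologyEx(m.astype(np.uint8),cv2.MORPH_OPEN,np.ones((2,2)))
        elif n=="comb": m=(b.max(2)<(60 if c=="scene" else 50))&near(c,[.595,-.288,.004],40 if c=="scene" else 26)
        else: m=D["scene:top_half_mid:1" if c=="scene" else "top:top_half_mid:0"]
        mm[c]=hullmask(m)
    for k in(["scene"],["top"],["scene","top"]):
        x,f=fit({c:mm[c] for c in k},g,L,W,z0,z1); print(n,k,np.round(x,1),round(f,3), [int(mm[c].sum()) for c in k])
    np.savez(f"mm_{n}.npz",**mm)
E
```

```text
seat ['scene'] [568.3  44.4  -6.5] 0.104 [543]
seat ['top'] [563.   37.9  -6.6] 0.141 [408]
seat ['scene', 'top'] [566.2  41.9  -6.4] 0.415 [543, 408]
comb ['scene'] [ 591.  -289.4    2.7] 0.24 [324]
comb ['top'] [ 590.3 -289.     3.3] 0.084 [330]
comb ['scene', 'top'] [ 590.5 -289.3    3.4] 0.326 [324, 330]
top ['scene'] [ 430.7 -244.7   10.8] 0.095 [373]
top ['top'] [ 431.1 -242.9   11.6] 0.096 [335]
top ['scene', 'top'] [ 430.9 -243.5   11.3] 0.201 [373, 335]
```

Run:
```python
from h import *
D=np.load("m.npz"); im={c:cv2.imread(f"pics/raw_{c}.png") for c in("scene","top")}
mm={c:hullmask(D[f"{c}:seat:0"]) for c in im}
for k in(["scene"],["top"],["scene","top"]): print("block",k,*fit({c:mm[c] for c in k},(567,42,-7),.15,.06,0,.016))
S=np.load("mm_seat.npz"); C=np.load("mm_comb.npz"); T=np.load("mm_top.npz")
tiles=[]
def tile(c,m,P,ctr,w):
    u=proj(c,[ctr])[0].astype(int); s=260//(2*w); x0,y0=u[0]-w,u[1]-w
    a=cv2.resize(im[c][y0:y0+2*w,x0:x0+2*w],(260,260),interpolation=cv2.INTER_CUBIC)
    sc=260/(2*w)
    k=cv2.findContours(cv2.resize(m[y0:y0+2*w,x0:x0+2*w].astype(np.uint8),(260,260),interpolation=cv2.INTER_NEAREST),0,2)[0]
    cv2.drawContours(a,k,-1,(0,255,0),1)
    h=cv2.convexHull(((proj(c,P)+.5-[x0,y0])*sc).astype(np.float32)).astype(int); cv2.polylines(a,[h],True,(0,0,255),1)
    return a
rows=[]
for c in im:
    rows.append(np.hstack([tile(c,S[c],box(.5662,.0419,np.radians(-6.4),.102,.028,.0275,.028),[.566,.042,.028],28 if c=="scene" else 24),
     tile(c,C[c],box(.5905,-.2893,np.radians(3.4),.102,.028,0,.008),[.59,-.289,0],24),
     tile(c,T[c],box(.4309,-.2435,np.radians(11.3),.102,.028,0,.009),[.431,-.243,0],24)]))
cv2.imwrite("pics/tiles.png",np.vstack(rows))
```

```text
block ['scene'] [566.59961099  38.27187833  -7.38488715] 0.061508965619442794
block ['top'] [566.96296194  41.72528331  -6.47277926] 0.05650087260034904
block ['scene', 'top'] [566.93662658  40.69551671  -6.93469295] 0.12876056741264427
```

View pics/tiles.png

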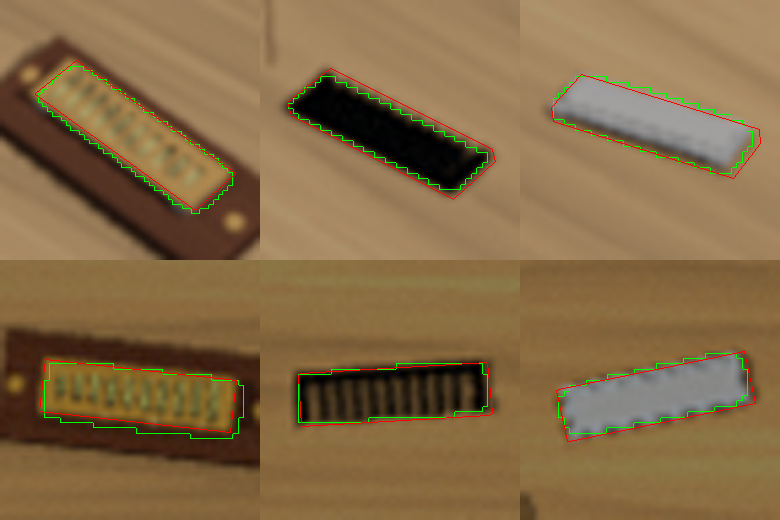

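The tiles show the models (red) on the outlines in both views. I'll use seat ≈ (566.5, 41.3, 28) mm at yaw -6.6°, comb ≈ (590.5, -289.2) at 3.2°, and top half ≈ (431, -243.8) at 11.2°.

```bash
cat > plan.py <<'E'
import sys
from h import *
# args: x y z(mm) yaw of closing line(deg) rows -> identical row to repeat
x,y,z,a,n=map(float,sys.argv[1:6]); n=int(n)
s=get_state(); M=R.from_quat(s["tcp_rot"]).as_matrix()
ya=np.degrees(np.arctan2(M[1,1],M[0,1])); d=(a-ya+90)%180-90; w=-d/n
A=sum(M@R.from_euler("z",w*k,degrees=True).as_matrix() for k in range(n))
v=np.linalg.solve(A,np.array([x,y,z])/1e3-s["eef_pos"])
print("t",round(s["time"],2),"tcp",np.round(s["eef_pos"]*1e3,1),"yaw",round(ya,1),"q6",round(s["qpos"][5],2),"| row",np.round(v,4),"spin",round(w,2),"tilt",np.round(M[:,2],3))
E
python3 plan.py 590.5 -289.2 80 3.2 12
```

```text
t 1.0 tcp [ 225.6 -636.1  231.3] yaw -70.5 q6 -0.15 | row [0.0443 0.0076 0.0126] spin -6.14 tilt [ 0.  0. -1.]
```

```bash
python3 plan.py 590.5 -289.2 60 3.2 18
```

```text
t 1.0 tcp [ 225.6 -636.1  231.3] yaw -70.5 q6 -0.15 | row [0.0295 0.0056 0.0095] spin -4.09 tilt [ 0.  0. -1.]
```

```bash
python3 -m handwheel '[[[0.042,0.0295,0.0055,0.0095,-4.1],[0.042,0.0295,0.0055,0.0095,-4.1],[0.042,0.0295,0.0055,0.0095,-4.1],[0.042,0.0295,0.0055,0.0095,-4.1],[0.042,0.0295,0.0055,0.0095,-4.1],[0.042,0.0295,0.0055,0.0095,-4.1],[0.042,0.0295,0.0055,0.0095,-4.1],[0.042,0.0295,0.0055,0.0095,-4.1],[0.042,0.0295,0.0055,0.0095,-4.1],[0.042,0.0295,0.0055,0.0095,-4.1],[0.042,0.0295,0.0055,0.0095,-4.1],[0.042,0.0295,0.0055,0.0095,-4.1]]]'
python3 -m handwheel '[[[0.042,0.0295,0.0055,0.0095,-4.1],[0.042,0.0295,0.0055,0.0095,-4.1],[0.042,0.0295,0.0055,0.0095,-4.1],[0.042,0.0295,0.0055,0.0095,-4.1],[0.042,0.0295,0.0055,0.0095,-4.1],[0.042,0.0295,0.0055,0.0095,-4.1],[0.042,0,0,0,0],[0.042,0,0,0,0]]]' && python3 plan.py 590.5 -289.2 30 3.2 3
```

```text
time: 2.0
eef_pos: [0.5245, -0.4527, 0.1169]
tcp_rot: [0.824, 0.566, 0.0, 0.0]
contact_force: [0.1, -0.3, 0.1]
opening: 0.492
finger_force: 0.0
time: 2.67
eef_pos: [0.589, -0.2855, 0.0594]
tcp_rot: [0.685, 0.728, -0.0, -0.001]
contact_force: [-0.1, -0.8, 0.5]
opening: 0.492
finger_force: 0.0
t 2.67 tcp [ 589.  -285.5   59.4] yaw 3.5 q6 -0.67 | row [-0.0013  0.0004  0.0098] spin 0.09 tilt [-0.002  0.001 -1.   ]
```

```bash
python3 -m handwheel '[[[0.042,-0.002,0.0006,0.01,0.1],[0.042,-0.002,0.0006,0.01,0.1],[0.042,0,0,0.01,0],[0.042,0,0,0.006,0],[0.042,0,0,0,0]]]' && python3 plan.py 590.5 -289.2 2 3.2 3
python3 - <<'E'
from h import *
im=viewer.read_camera("scene"); im2=viewer.read_camera("top")
f=lambda i,c,w:cv2.resize(i[c[1]-w:c[1]+w,c[0]-w:c[0]+w],(390,390),interpolation=cv2.INTER_CUBIC)
cv2.imwrite("pics/g1.png",np.hstack([f(im,(147,190),38),f(im2,(335,152),30)]))
E
```

```text
time: 3.08
eef_pos: [0.5887, -0.2913, 0.0214]
tcp_rot: [0.688, 0.726, -0.0, -0.002]
contact_force: [0.3, 0.3, -0.9]
opening: 0.492
finger_force: 0.0
t 3.08 tcp [ 588.7 -291.3   21.4] yaw 3.0 q6 -0.67 | row [0.0007 0.0007 0.0065] spin -0.06 tilt [-0.004  0.003 -1.   ]
```

View pics/g1.png

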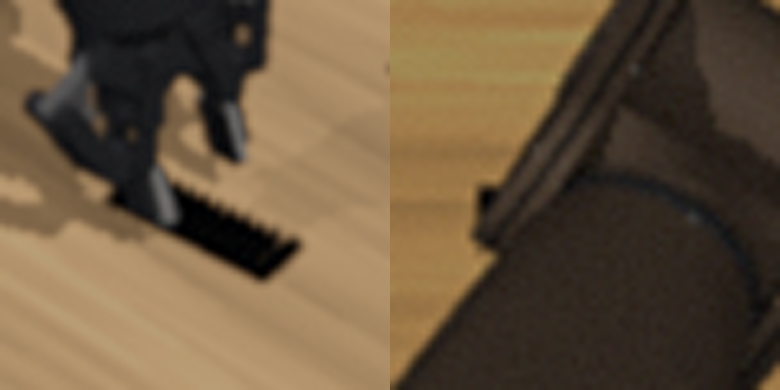

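Run:
```python
from h import *
for z in(.0214,.025,.03): print(z,proj("scene",[.5887,-.2913,z]))
print(proj("scene",[.5905,-.2892,.008]),proj("scene",[.5887,-.2913,.008]))
print(back("scene",[148.7,189],.025))
```

```text
0.0214 [[147.26400583 189.18807557]]
0.025 [[146.98803735 188.14585323]]
0.03 [[146.60264785 186.69039159]]
[[148.33011094 193.77774518]] [[148.28025086 193.0260256 ]]
[[ 0.58834357 -0.28556139  0.025     ]]
```

The fingers straddle the comb (tips at about tile (170,222) and (238,158)), and their projection agrees with the calibration. I'll descend and grip.

```bash
python3 -m handwheel '[[[0.042,0.001,0.0005,0.006,0],[0.042,0.001,0.0005,0.006,0],[0.042,0,0,0.005,0],[0.042,0,0,0.002,0],[0.042,0,0,0,0],[0.042,0,0,0,0]]]' && python3 plan.py 590.5 -289.2 2 3.2 1
```

```text
time: 3.68
eef_pos: [0.5913, -0.2892, 0.0051]
tcp_rot: [0.688, 0.726, -0.0, -0.0]
contact_force: [-0.6, -0.1, 0.4]
opening: 0.493
finger_force: 0.0
t 3.68 tcp [ 591.3 -289.2    5.1] yaw 3.1 q6 -0.66 | row [ 0.     -0.0008  0.0031] spin -0.07 tilt [-0.  0. -1.]
```

```bash
python3 -m handwheel '[[[0.042,0,0,0.002,0],[0.042,0,0,0.001,0],[0.042,0,0,0,0],[0.02,0,0,0,0],[0.02,0,0,0,0],[0.02,0,0,0,0],[0.02,0,0,0,0],[0.02,0,0,0,0],[0.02,0,0,0,0]]]' 25 && python3 plan.py 590.5 -289.2 2 3.2 1
```

```text
time: 4.43
eef_pos: [0.5915, -0.2894, 0.0026]
tcp_rot: [0.688, 0.726, 0.0, 0.0]
contact_force: [-0.1, -0.4, 2.0]
opening: 0.314
finger_force: 25.6
t 4.43 tcp [ 591.5 -289.4    2.6] yaw 3.1 q6 -0.66 | row [ 0.0003 -0.001   0.0006] spin -0.08 tilt [ 0. -0. -1.]
```

```bash
python3 -m handwheel '[[[0.02,0,0,-0.005,0],[0.02,0,0,-0.012,0],[0.02,0,0,-0.02,0],[0.02,0,0,-0.02,0],[0.02,0,0,-0.02,0],[0.02,0,0,-0.005,0]]]' && python3 plan.py 566.5 41.3 60 -6.6 14
```

```text
time: 4.93
eef_pos: [0.5936, -0.2907, 0.0895]
tcp_rot: [0.688, 0.726, 0.001, 0.004]
contact_force: [0.2, -1.2, 0.6]
opening: 0.318
finger_force: 25.5
t 4.93 tcp [ 593.6 -290.7   89.5] yaw 3.1 q6 -0.66 | row [ 0.0237 -0.0025  0.002 ] spin 0.7 tilt [ 0.006 -0.004 -1.   ]
```

```bash
python3 -m handwheel '[[[0.02,0.016,-0.002,0.002,0.5],[0.02,0.0237,-0.0025,0.002,0.7],[0.02,0.0237,-0.0025,0.002,0.7],[0.02,0.0237,-0.0025,0.002,0.7],[0.02,0.0237,-0.0025,0.002,0.7],[0.02,0.0237,-0.0025,0.002,0.7],[0.02,0.0237,-0.0025,0.002,0.7],[0.02,0.0237,-0.0025,0.002,0.7],[0.02,0.0237,-0.0025,0.002,0.7],[0.02,0.0237,-0.0025,0.002,0.7],[0.02,0.0237,-0.0025,0.002,0.7],[0.02,0.0237,-0.0025,0.002,0.7]]]'
python3 -m handwheel '[[[0.02,0.0237,-0.0025,0.002,0.7],[0.02,0.0237,-0.0025,0.002,0.7],[0.02,0.008,0,0,0.2],[0.02,0,0,0,0],[0.02,0,0,0,0],[0.02,0,0,0,0]]]' && python3 plan.py 566.5 41.3 40 -6.6 3
```

```text
time: 5.93
eef_pos: [0.5645, -0.0114, 0.0601]
tcp_rot: [0.738, 0.675, -0.0, -0.0]
contact_force: [1.1, -0.5, -0.3]
opening: 0.316
finger_force: 25.5
time: 6.43
eef_pos: [0.5657, 0.0421, 0.0565]
tcp_rot: [0.747, 0.665, -0.0, 0.0]
contact_force: [0.1, -0.0, 0.1]
opening: 0.321
finger_force: 25.5
t 6.43 tcp [565.7  42.1  56.5] yaw -6.7 q6 0.01 | row [-0.0002  0.0003  0.0055] spin -0.03 tilt [ 0. -0. -1.]
```

```bash
python3 -m handwheel '[[[0.02,-0.0006,0.0008,0.006,0],[0.02,0,0,0.008,0],[0.02,0,0,0.006,0],[0.02,0,0,0.002,0],[0.02,0,0,0.001,0],[0.02,0,0,0,0],[0.02,0,0,0,0]]]' && python3 plan.py 566.5 41.3 31 -6.6 3
python3 - <<'E'
from h import *
im=viewer.read_camera("scene"); im2=viewer.read_camera("top")
f=lambda i,c,w:cv2.resize(i[c[1]-w:c[1]+w,c[0]-w:c[0]+w],(390,390),interpolation=cv2.INTER_CUBIC)
cv2.imwrite("pics/g2.png",np.hstack([f(im,(261,240),38),f(im2,(224,162),30)]))
E
```

```text
time: 7.02
eef_pos: [0.5663, 0.0423, 0.0333]
tcp_rot: [0.747, 0.665, 0.0, 0.0]
contact_force: [0.4, -0.5, 0.2]
opening: 0.316
finger_force: 25.5
t 7.02 tcp [566.3  42.3  33.3] yaw -6.7 q6 0.01 | row [-0.0003  0.0001  0.0008] spin -0.03 tilt [ 0.  0. -1.]
```

View pics/g2.png

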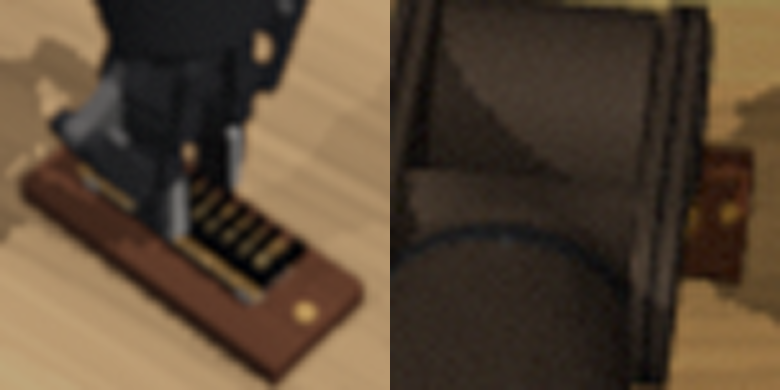

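Run:
```python
from h import *
im=viewer.read_camera("scene"); cv2.imwrite("pics/raw_g2.png",im)
x0,y0,w,s=225,205,74,8
a=cv2.resize(im[y0:y0+w,x0:x0+w+10],None,fx=s,fy=s,interpolation=cv2.INTER_CUBIC)
def poly(P,col): cv2.polylines(a,[np.round((proj("scene",P)+.5-[x0,y0])*s).astype(int)],True,col,1)
b=box(.5663,.0423,np.radians(-6.7),.102,.028,.0307,.0387); i=[0,1,3,2]
poly(b[i],(255,255,0)); poly(b[4:][i],(0,0,255))
poly(box(.5665,.0413,np.radians(-6.6),.102,.028,.025,.028)[4:][i],(0,255,0))
poly(box(.5665,.0413,np.radians(-6.6),.15,.06,0,.016)[4:][i],(255,0,255))
cv2.imwrite("pics/g3.png",a)
```

```text
(no output)
```

View pics/g3.png

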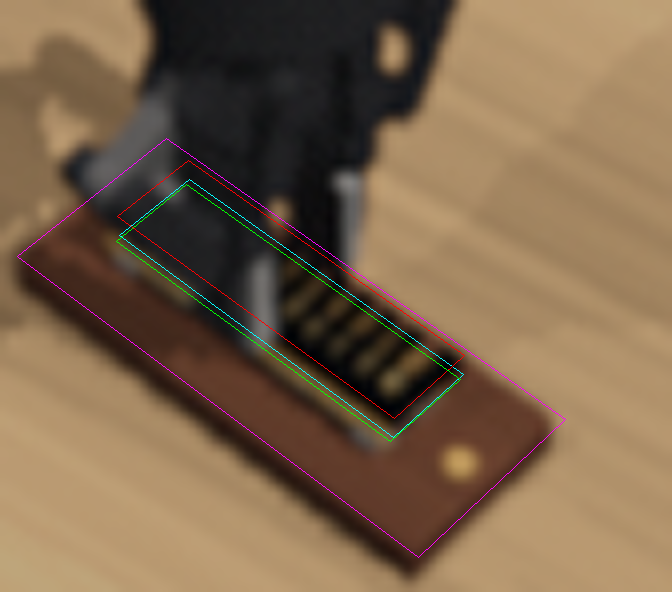

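Run:
```python
from h import *
a=cv2.imread("pics/raw_scene.png",0); b=cv2.imread("pics/raw_g2.png",0)
for n,(x,y,w,h) in dict(bush=(270,252,26,20),wood=(335,240,70,45),plate=(310,300,70,45),tools=(40,230,70,45)).items():
    t=a[y:y+h,x:x+w]; r=cv2.matchTemplate(b[y-8:y+h+8,x-8:x+w+8],t,cv2.TM_CCOEFF_NORMED); m=cv2.minMaxLoc(r); print(n,np.array(m[3])-8,round(m[1],3),cv2.phaseCorrelate(np.float32(a[y:y+h,x:x+w]),np.float32(b[y:y+h,x:x+w]))[0])
print(proj("scene",[.566,.042,.028]),viewer.camera_params("scene")["xyz"])
print([np.array(d["xy"])*[512,384] for d in viewer.pinpoint("scene","black_comb_mid")+viewer.pinpoint("scene","seat")], proj("scene",[[.5663,.0423,.0347],[.5665,.0413,.028]]))
```

```text
bush [0 1] 0.531 (0.4245534259059127, 0.09906618779311493)
wood [0 0] 0.999 (0.09794034283041242, 0.6172077154548425)
plate [0 0] 0.997 (0.061009882327908826, 0.5711443670662426)
tools [0 0] 0.999 (-0.0009576123672516701, 0.47710541300687836)
[[260.45805033 243.04235939]] [1.04858013 0.40813905 0.77643392]
[array([261.5808, 243.4176]), array([261.2224, 241.4976])] [[260.45083138 241.23462282]
 [260.0635336  243.04110693]]
```

```bash
python3 - <<'E'
from h import *
print(back("scene",[260.1,246.3],.016),back("top",[223.1,161.7],.016))
E
python3 -m handwheel '[[[0.02,-0.001,0.0002,0.001,0],[0.02,0,0,0.001,0],[0.02,0,0,0.0006,0],[0.02,0,0,0,0],[0.02,0,0,0,0]]]' && python3 plan.py 566.5 41 31 -6.6 3
```

```text
[[0.56608821 0.04091012 0.016     ]] [[0.56762557 0.04216002 0.016     ]]
time: 7.68
eef_pos: [0.5661, 0.0414, 0.0306]
tcp_rot: [0.747, 0.665, -0.0, -0.0]
contact_force: [0.2, -0.6, -0.7]
opening: 0.32
finger_force: 25.5
t 7.68 tcp [566.1  41.4  30.6] yaw -6.7 q6 0.01 | row [-0.0001  0.0001 -0.0001] spin -0.02 tilt [-0.  0. -1.]
```

```bash
python3 -m handwheel '[[[0.02,0,0.0003,0.0004,0],[0.02,0,0,0.0003,0],[0.02,0,0,0,0],[0.02,0,0,0,0]]]' && python3 plan.py 566.5 41 31 -6.6 3
```

```text
time: 8.02
eef_pos: [0.5665, 0.0414, 0.0305]
tcp_rot: [0.747, 0.665, -0.0, -0.0]
contact_force: [-3.2, -0.3, 5.8]
opening: 0.317
finger_force: 26.0
t 8.02 tcp [566.5  41.4  30.5] yaw -6.7 q6 0.01 | row [-0.0001  0.     -0.0002] spin -0.02 tilt [-0.  0. -1.]
```

Contact is made at about 6 N. I'll release and retreat towards the top half.

```bash
python3 -m handwheel '[[[0.03,0,0,-0.0003,0],[0.035,0,0,0,0],[0.044,0,0,0,0],[0.044,0,0,0,0],[0.044,0,0,0,0],[0.044,0,0,-0.005,0],[0.044,0,0,-0.015,0],[0.044,0,0,-0.025,0],[0.044,0,0,-0.03,0],[0.044,0,0,-0.01,0]]]' && python3 plan.py 431 -243.8 70 11.2 14
```

```text
time: 8.85
eef_pos: [0.5692, 0.0411, 0.1201]
tcp_rot: [0.747, 0.665, 0.003, 0.003]
contact_force: [0.7, -0.7, 0.2]
opening: 0.515
finger_force: 0.0
t 8.85 tcp [569.2  41.1 120.1] yaw -6.7 q6 0.01 | row [-0.0201 -0.0105  0.0035] spin -1.28 tilt [ 0.007 -0.001 -1.   ]
```

```bash
python3 -m handwheel '[[[0.044,-0.0201,-0.0105,0.0036,-1.3],[0.044,-0.0201,-0.0105,0.0036,-1.3],[0.044,-0.0201,-0.0105,0.0036,-1.3],[0.044,-0.0201,-0.0105,0.0036,-1.3],[0.044,-0.0201,-0.0105,0.0036,-1.3],[0.044,-0.0201,-0.0105,0.0036,-1.3],[0.044,-0.0201,-0.0105,0.0036,-1.3],[0.044,-0.0201,-0.0105,0.0036,-1.3],[0.044,-0.0201,-0.0105,0.0036,-1.3],[0.044,-0.0201,-0.0105,0.0036,-1.3],[0.044,-0.0201,-0.0105,0.0036,-1.3],[0.044,-0.0201,-0.0105,0.0036,-1.3]]]'
python3 -m handwheel '[[[0.044,-0.0201,-0.0105,0.0036,-1.3],[0.044,-0.0201,-0.0105,0.0036,-1.3],[0.044,0,0,0,0],[0.044,0,0,0,0],[0.044,0,0,0,0]]]' && python3 plan.py 431 -243.8 3 11.2 6
python3 - <<'E'
from h import *
s=viewer.read_camera("scene"); t=viewer.read_camera("top"); cv2.imwrite("pics/raw_s4.png",s); cv2.imwrite("pics/raw_t4.png",t)
def f(c,i,x0,y0,w,P):
    a=cv2.resize(i[y0:y0+w,x0:x0+w],(395,395),interpolation=cv2.INTER_CUBIC); k=395/w
    b=a.copy()
    for Q,col in P: cv2.polylines(b,[np.round((proj(c,Q)+.5-[x0,y0])*k).astype(int)],True,col,1)
    return b
i=[4,5,7,6]; st=box(.5665,.0413,np.radians(-6.6),.102,.028,.028,.036)[i]
A=f("scene",s,232,214,58,[]);B=f("top",t,197,139,46,[])
A2=f("scene",s,232,214,58,[(st,(0,255,0))])[100:300];B2=f("top",t,197,139,46,[(st,(0,255,0))])[100:300]
cv2.imwrite("pics/g4.png",np.vstack([np.hstack([A,B]),np.hstack([A2,B2])]))
m={}
for c,im,th,ct in(("scene",s,55,40),("top",t,40,26)):
    u=proj(c,[.5665,.0413,.036])[0].astype(int); q=np.zeros((384,512),np.uint8); cv2.circle(q,tuple(int(v) for v in u),ct,1,-1)
    print(c,[np.round(np.array(d["xy"])*[512,384],1) for d in viewer.pinpoint(c,"black_comb_mid")[:2]],proj(c,[.5665,.0413,.032]))
    o=viewer.outline_of(c,"black_comb_mid")
    if o: print(np.round(fit({c:hullmask(o[0]["mask"])},(566,41,-6.6),.102,.028,.028,.036)[0],1))
E
```

```text
time: 9.85
eef_pos: [0.4422, -0.201, 0.0718]
tcp_rot: [0.65, 0.76, 0.0, 0.0]
contact_force: [0.5, 0.2, 0.0]
opening: 0.516
finger_force: 0.0
time: 10.27
eef_pos: [0.4288, -0.2429, 0.0648]
tcp_rot: [0.633, 0.774, 0.0, -0.0]
contact_force: [-0.5, -0.5, 1.1]
opening: 0.516
finger_force: 0.0
t 10.27 tcp [ 428.8 -242.9   64.8] yaw 11.5 q6 -0.92 | row [-0.0002  0.0003  0.0103] spin 0.05 tilt [-0.     0.001 -1.   ]
scene [array([262. , 243.6])] [[260.04056167 241.87418873]]
[567.5  41.   -5.9]
top [array([221.3, 160.3])] [[223.14802627 161.33214688]]
[567.6  43.8  -4.5]
```

View pics/g4.png

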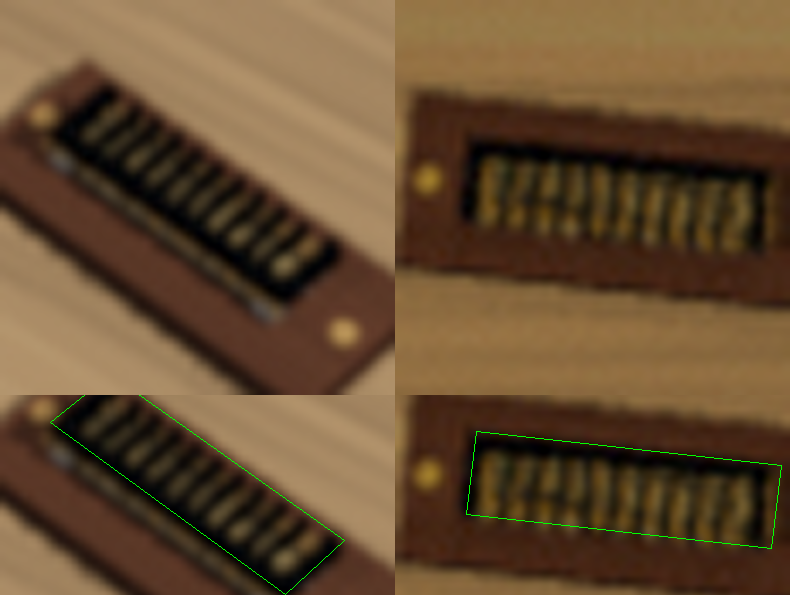

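The comb lies flat on the plate. The top tile shows a possible brass sliver at the right (-y) end (775,210), so I'll measure it with line profiles before going on.

Run:
```python
from h import *
a=np.radians(-6.6); ex=np.array([np.cos(a),np.sin(a),0]); ey=np.array([-np.sin(a),np.cos(a),0])
def prof(f,c,z,ch):
    im=cv2.imread(f)[...,ch].astype(np.float32); L=np.arange(-62,63,1)
    v=[]
    for l in L:
        P=np.array([[.5665,.0413,z]+ex*w/1e3+ey*l/1e3 for w in range(-11,12,2)]); u=proj(c,P).astype(np.float32)
        v.append(cv2.remap(im,u[:,0].reshape(1,-1),u[:,1].reshape(1,-1),1).mean())
    return L,np.array(v)
for c,f0,f1 in(("top","pics/raw_top.png","pics/raw_t4.png"),("scene","pics/raw_scene.png","pics/raw_s4.png")):
    for f,z in((f0,.028),(f1,.028),(f1,.036)):
        L,v=prof(f,c,z,1); print(f,z); print(" -",v[2:22].astype(int)); print(" +",v[103:123].astype(int))
```

```text
pics/raw_top.png 0.028
 - [ 28  25  23  22  22  22  26  33  45  59  74  88  99 105 107 107 106 105
 103 102]
 + [ 98  97  96  96 100 104 106 105 102  97  88  74  59  46  38  34  33  34
  36  40]
pics/raw_t4.png 0.028
 - [28 27 26 25 26 27 28 31 35 38 42 43 37 26 16 14 20 30 40 51]
 + [42 49 55 57 57 56 48 35 22 13  9  9 14 20 27 33 37 39 41 44]
pics/raw_t4.png 0.036
 - [28 27 26 25 26 27 29 31 35 39 42 42 35 23 14 14 21 31 41 52]
 + [45 51 54 55 54 48 37 24 14  9  9 13 19 25 32 36 39 41 43 47]
pics/raw_scene.png 0.028
 - [ 76  73  69  67  69  78  90 103 116 125 130 132 132 131 129 128 128 127
 127 126]
 + [133 132 133 133 133 132 129 123 113 100  86  71  60  53  50  49  50  51
  52  52]
pics/raw_s4.png 0.028
 - [66 61 54 46 36 26 18 12  7  6  8 12 19 26 33 38 40 38 32 26]
 + [44 34 24 16 10  7  9 14 23 32 41 48 51 53 53 54 54 53 54 55]
pics/raw_s4.png 0.036
 - [67 65 65 64 62 59 55 49 42 33 25 17 11  8  7 10 15 23 33 40]
 + [57 64 66 61 51 39 27 17 10  7  8 14 23 33 41 48 51 52 53 53]
```

Top profile: brass centre +0.85 mm, comb centre +3.1 mm. Scene profile agrees at about +1.5 to 2 mm. The comb therefore sits about 2 mm too far along +y, so I'll go back and shift it before stacking.

```bash
python3 plan.py 566.5 41.4 70 -6.6 14
```

```text
t 10.57 tcp [ 429.2 -242.7   65. ] yaw 11.6 q6 -0.92 | row [ 0.0198  0.011  -0.0004] spin 1.3 tilt [ 0. -0. -1.]
```

```bash
python3 -m handwheel '[[[0.044,0.0198,0.011,-0.0004,1.3],[0.044,0.0198,0.011,-0.0004,1.3],[0.044,0.0198,0.011,-0.0004,1.3],[0.044,0.0198,0.011,-0.0004,1.3],[0.044,0.0198,0.011,-0.0004,1.3],[0.044,0.0198,0.011,-0.0004,1.3],[0.044,0.0198,0.011,-0.0004,1.3],[0.044,0.0198,0.011,-0.0004,1.3],[0.044,0.0198,0.011,-0.0004,1.3],[0.044,0.0198,0.011,-0.0004,1.3],[0.044,0.0198,0.011,-0.0004,1.3],[0.044,0.0198,0.011,-0.0004,1.3]]]'
python3 -m handwheel '[[[0.044,0.0198,0.011,-0.0004,1.3],[0.044,0.0198,0.011,-0.0004,1.3],[0.044,0,0,0,0],[0.044,0,0,0,0],[0.044,0,0,0,0]]]' && python3 plan.py 566.5 41.4 30.8 -6.6 5
```

```text
time: 11.57
eef_pos: [0.5424, 0.0045, 0.0698]
tcp_rot: [0.732, 0.681, 0.0, 0.0]
contact_force: [0.8, -0.7, 0.4]
opening: 0.515
finger_force: 0.0
time: 11.98
eef_pos: [0.5667, 0.0406, 0.0702]
tcp_rot: [0.747, 0.665, -0.0, -0.0]
contact_force: [-0.0, -0.2, -0.3]
opening: 0.518
finger_force: 0.0
t 11.98 tcp [566.7  40.6  70.2] yaw -6.6 q6 0.01 | row [ 0.0002 -0.      0.0079] spin -0.0 tilt [-0.001 -0.    -1.   ]
```

```bash
python3 -m handwheel '[[[0.044,0,0,0.01,0],[0.044,0,0,0.01,0],[0.044,0,0,0.01,0],[0.044,0,0,0.006,0],[0.044,0,0,0.003,0],[0.044,0,0,0,0],[0.044,0,0,0,0],[0.02,0,0,0,0],[0.02,0,0,0,0],[0.02,0,0,0,0],[0.02,0,0,0,0],[0.02,0,0,0,0]]]' 25 && python3 plan.py 566.5 39.5 32 -6.6 1
```

```text
time: 12.98
eef_pos: [0.5678, 0.0406, 0.0322]
tcp_rot: [0.747, 0.665, 0.0, 0.001]
contact_force: [1.3, -0.7, 2.8]
opening: 0.311
finger_force: 24.8
t 12.98 tcp [567.8  40.6  32.2] yaw -6.7 q6 0.01 | row [-0.0012 -0.0012  0.0002] spin -0.07 tilt [ 0.001 -0.    -1.   ]
```

```bash
python3 -m handwheel '[[[0.02,0,0,-0.0015,0],[0.02,0,0,-0.001,0],[0.02,-0.0011,-0.0003,0,0],[0.02,-0.0011,-0.0003,0,0],[0.02,0,0,0,0],[0.02,0,0,0,0]]]' && python3 plan.py 566.7 38.5 32.2 -6.6 1
```

```text
time: 13.48
eef_pos: [0.5662, 0.0384, 0.0338]
tcp_rot: [0.747, 0.665, -0.0, -0.0]
contact_force: [0.4, -0.6, -0.7]
opening: 0.312
finger_force: 24.6
t 13.48 tcp [566.2  38.4  33.8] yaw -6.7 q6 0.01 | row [0.0002 0.0005 0.0016] spin -0.09 tilt [-0.  0. -1.]
```

```bash
python3 -m handwheel '[[[0.02,0.0002,0.0005,0.001,0],[0.02,0,0,0.0006,0],[0.02,0,0,0.0005,0],[0.02,0,0,0,0],[0.02,0,0,0,0]]]' && python3 plan.py 566.7 38.5 32.2 -6.6 1
```

```text
time: 13.9
eef_pos: [0.5669, 0.0386, 0.0322]
tcp_rot: [0.747, 0.665, -0.0, -0.0]
contact_force: [-1.1, 0.5, 2.2]
opening: 0.314
finger_force: 24.9
t 13.9 tcp [566.9  38.6  32.2] yaw -6.7 q6 0.01 | row [-0.0001 -0.0002 -0.    ] spin -0.07 tilt [-0. -0. -1.]
```

Seated again with light contact (2 N). I'll release, retreat, and go to the top half.

```bash
python3 -m handwheel '[[[0.03,0,0,0,0],[0.035,0,0,0,0],[0.044,0,0,0,0],[0.044,0,0,0,0],[0.044,0,0,0,0],[0.044,0,0,-0.005,0],[0.044,0,0,-0.015,0],[0.044,0,0,-0.02,0],[0.044,0,0,-0.01,0],[0.044,0,0,0,0]]]' && python3 plan.py 431 -243.8 70 11.2 14
```

```text
time: 14.73
eef_pos: [0.5692, 0.0384, 0.0853]
tcp_rot: [0.747, 0.665, 0.002, 0.002]
contact_force: [0.0, 0.5, 0.2]
opening: 0.517
finger_force: 0.0
t 14.73 tcp [569.2  38.4  85.3] yaw -6.7 q6 0.01 | row [-0.0199 -0.0105  0.001 ] spin -1.28 tilt [ 0.006 -0.001 -1.   ]
```

```bash
python3 -m handwheel '[[[0.044,-0.0199,-0.0104,0.001,-1.3],[0.044,-0.0199,-0.0104,0.001,-1.3],[0.044,-0.0199,-0.0104,0.001,-1.3],[0.044,-0.0199,-0.0104,0.001,-1.3],[0.044,-0.0199,-0.0104,0.001,-1.3],[0.044,-0.0199,-0.0104,0.001,-1.3],[0.044,-0.0199,-0.0104,0.001,-1.3],[0.044,-0.0199,-0.0104,0.001,-1.3],[0.044,-0.0199,-0.0104,0.001,-1.3],[0.044,-0.0199,-0.0104,0.001,-1.3],[0.044,-0.0199,-0.0104,0.001,-1.3],[0.044,-0.0199,-0.0104,0.001,-1.3]]]'
python3 -m handwheel '[[[0.044,-0.0199,-0.0104,0.001,-1.3],[0.044,-0.0199,-0.0104,0.001,-1.3],[0.044,0,0,0,0],[0.044,0,0,0,0],[0.044,0,0,0,0]]]' && python3 plan.py 431 -243.8 3 11.2 6
cat > prof.py <<'E'
from h import *
a=np.radians(-6.6); ex=np.array([np.cos(a),np.sin(a),0]); ey=np.array([-np.sin(a),np.cos(a),0])
def prof(im,c,z,axis,span,across):
    v=[]; A,B=(ey,ex) if axis=="y" else (ex,ey)
    for l in span:
        P=np.array([[.5665,.0413,z]+A*l/1e3+B*w/1e3 for w in across]); u=proj(c,P).astype(np.float32)
        v.append(cv2.remap(im.astype(np.float32),u[:,0].reshape(1,-1),u[:,1].reshape(1,-1),1).mean())
    return np.array(v).astype(int)
E
python3 - <<'E'
from prof import *
t=viewer.read_camera("top"); s=viewer.read_camera("scene"); cv2.imwrite("pics/raw_t5.png",t); cv2.imwrite("pics/raw_s5.png",s)
for n,f in(("before",cv2.imread("pics/raw_top.png")),("old",cv2.imread("pics/raw_t4.png")),("now",t)):
    z=.028 if n=="before" else .036; g=f[...,1]
    print(n,"y-60..",prof(g,"top",z,"y",range(-60,-40),range(-11,12,2)),"y41..",prof(g,"top",z,"y",range(41,61),range(-11,12,2)))
    print("   x-24..24",prof(g,"top",z,"x",range(-24,25),range(-46,47,4)))
E
```

```text
time: 15.73
eef_pos: [0.4434, -0.2011, 0.0691]
tcp_rot: [0.65, 0.76, -0.0, -0.001]
contact_force: [0.0, 0.2, -0.8]
opening: 0.51
finger_force: 0.0
time: 16.15
eef_pos: [0.4303, -0.2425, 0.0673]
tcp_rot: [0.633, 0.774, 0.0, -0.001]
contact_force: [-0.3, 0.4, -1.1]
opening: 0.513
finger_force: 0.0
t 16.15 tcp [ 430.3 -242.5   67.3] yaw 11.5 q6 -0.92 | row [-0.0003  0.0001  0.0107] spin 0.05 tilt [-0.001  0.001 -1.   ]
before y-60.. [ 28  25  23  22  22  22  26  33  45  59  74  88  99 105 107 107 106 105
 103 102] y41.. [ 98  97  96  96 100 104 106 105 102  97  88  74  59  46  38  34  33  34
  36  40]
   x-24..24 [ 34  33  32  30  30  30  31  36  45  57  70  83  94 100 101  99  97  95
  94  95  98 101 102 103 103 103 103 103 103 103 103 104 104 104 103 102
  99  93  84  71  56  44  36  32  30  30  30  31  32]
old y-60.. [28 27 26 25 26 27 29 31 35 39 42 42 35 23 14 14 21 31 41 52] y41.. [45 51 54 55 54 48 37 24 14  9  9 13 19 25 32 36 39 41 43 47]
   x-24..24 [36 35 35 34 34 34 36 38 41 45 49 53 54 53 51 49 48 47 48 50 52 54 55 56
 55 54 53 51 49 46 41 33 24 14  8  7  9 14 21 28 33 36 37 37 36 36 35 36
 40]
now y-60.. [28 27 25 25 25 26 25 24 21 18 13  8  8 12 20 29 41 51 57 61] y41.. [55 54 51 45 36 24 14  9  9 12 17 24 30 36 38 39 39 40 43 45]
   x-24..24 [35 35 34 34 34 34 37 42 47 52 57 59 56 51 47 44 43 43 45 48 51 52 53 54
 54 53 52 51 49 47 43 36 28 19 11  7  7 11 17 23 29 34 37 37 37 36 35 36
 40]
```

The comb now lines up with the plate (comb centre +0.6 mm against brass +0.85 mm, sliver gone). I'll refine the top half's lengthwise position the same way.

Run:
```python
from h import *
a=np.radians(11.3); ex=np.array([np.cos(a),np.sin(a),0]); ey=np.array([-np.sin(a),np.cos(a),0])
for c in("top","scene"):
    im=cv2.imread(f"pics/raw_{c}.png").astype(np.float32)[...,0]
    def pr(z,sp,A,B,ac):
        v=[]
        for l in sp:
            u=proj(c,np.array([[.431,-.2438,z]+A*l/1e3+B*w/1e3 for w in ac])).astype(np.float32)
            v.append(int(cv2.remap(im,u[:,0].reshape(1,-1),u[:,1].reshape(1,-1),1).mean()))
        return v
    for z in(.003,.010): print(c,z,"y-62",pr(z,range(-62,-40),ey,ex,range(-8,9,2)),"y41",pr(z,range(41,63),ey,ex,range(-8,9,2)))
    print("x-24",pr(.009,range(-24,25),ex,ey,range(-40,41,4)))
```

```text
top 0.003 y-62 [60, 60, 60, 60, 59, 58, 55, 51, 45, 41, 42, 47, 56, 70, 87, 104, 117, 127, 134, 136, 136, 136] y41 [137, 136, 136, 135, 134, 128, 120, 112, 100, 83, 64, 53, 50, 52, 56, 59, 62, 63, 63, 63, 64, 64]
top 0.01 y-62 [60, 60, 60, 60, 60, 60, 59, 57, 53, 48, 42, 41, 44, 52, 64, 81, 98, 113, 124, 132, 136, 136] y41 [136, 137, 136, 136, 135, 134, 127, 119, 111, 99, 81, 62, 52, 50, 52, 56, 60, 62, 63, 63, 63, 64]
x-24 [66, 66, 65, 65, 64, 63, 61, 60, 62, 68, 77, 88, 103, 116, 125, 131, 136, 137, 137, 136, 136, 135, 135, 135, 135, 135, 135, 135, 135, 135, 135, 134, 134, 133, 131, 127, 123, 117, 107, 90, 73, 63, 59, 58, 58, 59, 60, 60, 60]
scene 0.003 y-62 [92, 91, 91, 92, 95, 100, 107, 116, 125, 132, 137, 141, 144, 145, 145, 145, 145, 144, 144, 144, 144, 143] y41 [144, 141, 136, 128, 118, 107, 96, 86, 81, 79, 81, 85, 89, 93, 95, 97, 98, 98, 98, 98, 98, 98]
scene 0.01 y-62 [95, 95, 95, 95, 94, 94, 93, 93, 94, 98, 104, 111, 120, 129, 137, 143, 148, 151, 153, 155, 155, 155] y41 [153, 152, 151, 149, 148, 145, 139, 131, 120, 109, 98, 89, 83, 82, 84, 87, 91, 95, 97, 98, 99, 99]
x-24 [101, 100, 100, 101, 102, 105, 109, 115, 122, 129, 136, 142, 147, 151, 154, 156, 156, 157, 157, 157, 157, 157, 157, 157, 157, 156, 155, 154, 151, 148, 146, 144, 143, 142, 140, 136, 130, 121, 110, 97, 83, 70, 62, 58, 59, 64, 70, 77, 82]
```

```bash
python3 -m handwheel '[[[0.044,-0.0008,0.0006,0.012,0.2],[0.044,0,0,0.015,0],[0.044,0,0,0.015,0],[0.044,0,0,0.012,0],[0.044,0,0,0.006,0],[0.044,0,0,0.003,0],[0.044,0,0,0,0],[0.044,0,0,0,0]]]' && python3 plan.py 431.5 -243.5 3 11.2 1
```

```text
time: 16.92
eef_pos: [0.4317, -0.2438, 0.0051]
tcp_rot: [0.634, 0.774, 0.0, 0.0]
contact_force: [-1.2, -0.5, 0.2]
opening: 0.515
finger_force: 0.0
t 16.92 tcp [ 431.7 -243.8    5.1] yaw 11.3 q6 -0.92 | row [ 0.0004 -0.0001  0.0021] spin 0.15 tilt [ 0. -0. -1.]
```

```bash
python3 -m handwheel '[[[0.044,0,0,0.002,0],[0.044,0,0,0,0],[0.02,0,0,0,0],[0.02,0,0,0,0],[0.02,0,0,0,0],[0.02,0,0,0,0],[0.02,0,0,0,0],[0.02,0,0,0,0]]]' 30 && python3 plan.py 431.5 -243.5 3 11.2 1
python3 -m handwheel '[[[0.02,0,0,-0.005,0],[0.02,0,0,-0.012,0],[0.02,0,0,-0.02,0],[0.02,0,0,-0.02,0],[0.02,0,0,-0.02,0],[0.02,0,0,-0.01,0],[0.02,0,0,0,0],[0.02,0,0,0,0]]]' && python3 plan.py 566.7 40.5 80 -6.6 14
```

```text
time: 17.58
eef_pos: [0.4318, -0.2443, 0.0036]
tcp_rot: [0.634, 0.773, -0.0, 0.001]
contact_force: [-1.5, 0.8, 5.8]
opening: 0.313
finger_force: 30.1
t 17.58 tcp [ 431.8 -244.3    3.6] yaw 11.3 q6 -0.92 | row [ 0.0008 -0.0001  0.0006] spin 0.13 tilt [ 0.001 -0.001 -1.   ]
time: 18.25
eef_pos: [0.4314, -0.2439, 0.0902]
tcp_rot: [0.634, 0.773, -0.0, 0.0]
contact_force: [0.2, -0.8, -1.2]
opening: 0.31
finger_force: 29.7
t 18.25 tcp [ 431.4 -243.9   90.2] yaw 11.3 q6 -0.92 | row [0.0199 0.0108 0.0007] spin 1.28 tilt [ 0.001 -0.001 -1.   ]
```

```bash
python3 -m handwheel '[[[0.02,0.0199,0.0108,0.0007,1.3],[0.02,0.0199,0.0108,0.0007,1.3],[0.02,0.0199,0.0108,0.0007,1.3],[0.02,0.0199,0.0108,0.0007,1.3],[0.02,0.0199,0.0108,0.0007,1.3],[0.02,0.0199,0.0108,0.0007,1.3],[0.02,0.0199,0.0108,0.0007,1.3],[0.02,0.0199,0.0108,0.0007,1.3],[0.02,0.0199,0.0108,0.0007,1.3],[0.02,0.0199,0.0108,0.0007,1.3],[0.02,0.0199,0.0108,0.0007,1.3],[0.02,0.0199,0.0108,0.0007,1.3]]]'
python3 -m handwheel '[[[0.02,0.0199,0.0108,0.0007,1.3],[0.02,0.0197,0.0107,0.0007,1.1],[0.02,0,0,0,0],[0.02,0,0,0,0],[0.02,0,0,0,0],[0.02,0,0,0,0]]]' && python3 plan.py 566.7 40 44 -6.6 6
```

```text
time: 19.25
eef_pos: [0.5417, 0.0043, 0.0793]
tcp_rot: [0.733, 0.68, -0.001, -0.002]
contact_force: [0.4, -1.1, -1.3]
opening: 0.314
finger_force: 29.7
time: 19.75
eef_pos: [0.5665, 0.0399, 0.0791]
tcp_rot: [0.747, 0.665, -0.001, -0.001]
contact_force: [-0.1, -0.3, -0.7]
opening: 0.314
finger_force: 29.7
t 19.75 tcp [566.5  39.9  79.1] yaw -6.7 q6 0.01 | row [0.     0.     0.0058] spin -0.02 tilt [-0.002  0.    -1.   ]
```

```bash
python3 -m handwheel '[[[0.02,0,0,0.01,0],[0.02,0,0,0.01,0],[0.02,0,0,0.01,0],[0.02,0,0,0.004,0],[0.02,0,0,0.002,0],[0.02,0,0,0,0],[0.02,0,0,0,0]]]' && python3 plan.py 566.8 40 40 -6.6 1
```

```text
time: 20.33
eef_pos: [0.5678, 0.0405, 0.0441]
tcp_rot: [0.747, 0.665, -0.0, -0.0]
contact_force: [0.1, -0.1, -0.4]
opening: 0.312
finger_force: 29.7
t 20.33 tcp [567.8  40.5  44.1] yaw -6.7 q6 0.01 | row [-0.0006 -0.0009  0.0041] spin -0.08 tilt [-0.  0. -1.]
```

```bash
python3 -m handwheel '[[[0.02,-0.0005,-0.0006,0.0015,0],[0.02,0,0,0.0012,0],[0.02,0,0,0.001,0],[0.02,0,0,0.0004,0],[0.02,0,0,0,0],[0.02,0,0,0,0]]]' && python3 plan.py 566.8 40 39.5 -6.6 1
```

```text
time: 20.83
eef_pos: [0.567, 0.0402, 0.0401]
tcp_rot: [0.747, 0.665, 0.0, 0.0]
contact_force: [-0.2, 0.9, -1.2]
opening: 0.314
finger_force: 29.7
t 20.83 tcp [567.   40.2  40.1] yaw -6.7 q6 0.01 | row [-0.0002 -0.0002  0.0006] spin -0.07 tilt [ 0. -0. -1.]
```

```bash
python3 -m handwheel '[[[0.02,0,0,0.0005,0],[0.02,0,0,0.0004,0],[0.02,0,0,0,0],[0.02,0,0,0,0]]]' && python3 plan.py 566.8 40 39.5 -6.6 1
```

```text
time: 21.17
eef_pos: [0.5672, 0.0401, 0.0396]
tcp_rot: [0.747, 0.665, 0.0, 0.0]
contact_force: [-1.3, 0.5, 4.3]
opening: 0.314
finger_force: 30.1
t 21.17 tcp [567.2  40.1  39.6] yaw -6.7 q6 0.01 | row [-0.0002 -0.0003  0.0001] spin -0.07 tilt [ 0. -0. -1.]
```

Contact at the expected height. I'll release, back off, and check the stack.

```bash
python3 -m handwheel '[[[0.03,0,0,0,0],[0.035,0,0,0,0],[0.044,0,0,0,0],[0.044,0,0,0,0],[0.044,0,0,0,0],[0.044,0,0,-0.005,0],[0.044,0,0,-0.015,0],[0.044,0,0,-0.025,0],[0.044,0,0,-0.03,0],[0.044,0,0,-0.02,0],[0.044,-0.02,0,0,0],[0.044,-0.035,0,0,0]]]'
python3 -m handwheel '[[[0.044,-0.035,0,0,0],[0.044,-0.035,0,0,0],[0.044,-0.035,0,0,0],[0.044,-0.035,0,0,0],[0.044,-0.035,0,0,0],[0.044,-0.035,0,0,0],[0.044,0,0,0,0]]]'
python3 - <<'E'
from prof import *
t=viewer.read_camera("top"); s=viewer.read_camera("scene")
f=lambda i,x0,y0,w:cv2.resize(i[y0:y0+w,x0:x0+w],(395,395),interpolation=cv2.INTER_CUBIC)
cv2.imwrite("pics/g6.png",np.hstack([f(s,232,210,58),f(t,197,139,46)]))
b=t[...,0]
for z in(.039,.046): print(z,"y-60",prof(b,"top",z,"y",range(-60,-38),range(-8,9,2)),"y39",prof(b,"top",z,"y",range(39,61),range(-8,9,2)))
print("x-24",prof(b,"top",.045,"x",range(-24,25),range(-40,41,4)))
for c in("scene","top"):
    print(c,[np.round(fit({c:hullmask(o["mask"])},(566.5,41,-6.6),.102,.028,.036,.045)[0],1) for o in viewer.outline_of(c,"top_half_mid") if abs(o["extent"][0]*512+o["extent"][2]*256-proj(c,[.5665,.0413,.042])[0][0])<15])
E
```

```text
time: 22.17
eef_pos: [0.5623, -0.0131, 0.1372]
tcp_rot: [0.746, 0.666, 0.002, 0.002]
contact_force: [0.2, 0.4, -0.5]
opening: 0.513
finger_force: 0.0
time: 22.75
eef_pos: [0.5359, -0.2288, 0.1352]
tcp_rot: [0.749, 0.663, -0.001, 0.002]
contact_force: [-0.1, 0.9, -0.1]
opening: 0.517
finger_force: 0.0
0.039 y-60 [ 15  14  14  13  12  11  12  15  21  34  54  74  94 115 133 140 143 147
 150 150 149 149] y39 [149 149 149 149 149 149 148 147 142 134 121  99  74  50  35  24  19  19
  19  21  22  23]
0.046 y-60 [ 14  14  13  12  11  10  12  16  22  37  57  77  97 117 134 140 144 148
 151 150 149 149] y39 [148 148 148 149 149 148 148 144 136 126 107  81  56  38  27  20  18  19
  20  21  23  25]
x-24 [ 19  18  18  17  16  18  22  29  42  59  78  96 114 130 138 143 147 150
 150 149 148 148 147 147 147 147 147 147 147 148 148 147 146 145 142 137
 130 123 110  88  61  40  26  19  16  16  18  22  28]
scene [array([ 891.5, -844. ,   32.7]), array([566.8,  39.5,  -7.1])]
top [array([567.5,  41.2,  -6.2])]
```

View pics/g6.png

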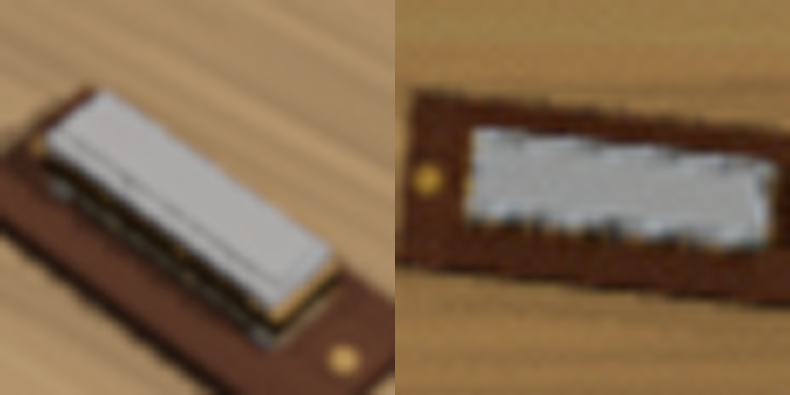

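The stack stands with the chrome up: cover at tile (190,200) in the scene view and (620,185) in the top view, with black comb and brass visible below it along the side. Layer centres along the length are +0.85 / +0.6 / about +0.8 mm, and the widths agree within 1 mm. The gripper is clear, so I'm handing in.

```bash
python3 -c "
from plant import sign_off; print(sign_off())"
```

```text
the job is handed in; nothing more can be done
None
```

The harmonica is stacked dry on the jig and handed in at about 23 s of the 56 s limit: black comb on the lower reed plate, small chrome half on top, chrome up. By camera, the layers line up to about 1 mm after I re-shifted the comb by about 2 mm. The wooden comb was left alone; sign-off returned no verdict.

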